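# Make up two spare-part kits for the mill

## Task

Make up the two service kits for the mill from the spares standing on the bench: the black knob and the lifting eye go into the blue box, and the brass bushing, the white roller and the dark steel hex nut go into the green box. Stand one part in each cell, upright on the cell's floor, in whichever cell of its box you like. The red knob and the orange roller are not needed: leave them where they stand.

Things in the scene. Friction and masses are not known exactly. Their poses are not given: they have to be found in the camera images.
- knob_black_c (a point): Black hand knob, 60 mm tall, standing upright on the table; this point is its centre, 30 mm above its underside, z up along its axis. Round six-lobed head 44 mm across the lobes (lobes along x and every 60 degrees from it) from 28 mm to the top, on a 32 mm wide steel boss. 0.1 kg.
- lifting_eye_c (a point): Bright steel lifting eye, 60 mm tall, standing upright on the table; this point is its centre, 30 mm above its underside, z up along its axis. A round foot 42 mm wide and 18 mm high carries an upright ring, 46 mm across along y and 12 mm thick along x. Grip it across its thickness (along x) or across the ring (along y). 0.22 kg.
- bushing_c (a point): Brass flanged bushing, hollow, 60 mm tall, standing upright on the table; this point is its centre, 30 mm above its underside, z up along its axis. A flange 44 mm wide and 8 mm high at the foot, a sleeve 34 mm wide above it. 0.2 kg.
- roller_white_c (a point): White plastic roller with two shallow grooves, 60 mm tall, standing upright on the table; this point is its centre, 30 mm above its underside, z up along its axis. Cylinder 40 mm wide. 0.09 kg.
- hex_nut_c (a point): Dark steel long hexagon nut, 60 mm tall, standing upright on the table; this point is its centre, 30 mm above its underside, z up along its axis. 34 mm across flats; flats face along x and every 60 degrees from it. 0.25 kg.
- knob_red_c (a point): Red hand knob, same shape as the black one, 60 mm tall, standing upright on the table; this point is its centre, 30 mm above its underside, z up along its axis. Not needed: to be left alone.
- roller_orange_c (a point): Orange plastic roller, same shape as the white one, 60 mm tall, standing upright on the table; this point is its centre, 30 mm above its underside, z up along its axis. Not needed: to be left alone.
- box_blue: Blue open box with two cells side by side along its y, fixed to the bench. 104 mm (x) by 144 mm (y), rim and divider tops 22 mm above the bench, floor 4 mm above the bench, walls and divider 4 mm thick. Each cell is 96 mm (x) by 66 mm (y); cell centres at y = -35 and +35 mm. Origin: centre of the underside, z up.
- box_green: Green open box with three cells side by side along its y, fixed to the bench. 104 mm (x) by 214 mm (y), rim and divider tops 22 mm above the bench, floor 4 mm above the bench, walls and dividers 4 mm thick. Each cell is 96 mm (x) by 66 mm (y); cell centres at y = -70, 0 and +70 mm. Origin: centre of the underside, z up.
Mind the look-alikes: they are no part of the job. What is shaped like the part that bears lifting_eye_c but turquoise is not meant. Leave any purple or turquoise look-alike of the part that bears knob_black_c alone.

How it is judged:
By the outcome, as a careful person would: the job done as asked, in the order asked, and still so for the second after the job is handed in, with the robot touching nothing.
It also fails if it takes over 99 s, if anything falls off the work surface, if the arm or the gripper's body presses on something with over 40 N, if the wrist force passes 120 N, or if a joint passes its speed limit or range.

## Robot

A 6-joint arm with a two-finger parallel gripper is mounted at the origin on the work surface. World frame = base frame: x ahead of the robot, y to its left, z up, the work surface at z = 0. Lengths are in m, angles in degrees, forces in N, time in s.
With the tool pointing down it reaches from about 0.4 to 0.825 m from the base axis. Payload 7 kg.
Tool frame: the origin (TCP) lies on the front face of the gripper's body, between the roots of the fingers; the fingertips stand 66 mm ahead of it and the grasp point (between the pads) lies 47 mm ahead of it (ctrl.grasp_offset is the z of the grasp point in the tool frame, in m); z points along the fingers, y is the direction in which the jaws open and shut (so a half turn about z gives the same grasp; the last joint's range is limited). The gripper opens to 88 mm and grips with 3 to 60 N. Pads are 19 mm wide; open, the fingers measure 130 mm over their backs; the gripper's body (78 mm by 193 mm) begins 47 mm behind the grasp point.
Start: joints at [83.428, 20.546, 0.682, 0, -70.136, -16.507], TCP at [0.265, 0.621, 0.292] pointing down, gripper open.
Joint ranges: [-176.03, 176.03], [-82.01, 121.73], [-58.28, 71.71], [-173.87, 95.51], [-174.79, -0.11], [-173.66, 173.66]. Speed limits (degrees/s): [136.94, 136.94, 172.46, 180, 180, 180].

## Interface

Orientations are given as [roll, pitch, yaw] about the fixed x, y, z axes, in that order (R = Rz(yaw) Ry(pitch) Rx(roll)).
In Python, from plant import ctrl gives the robot as it stands.
- The arm moves only by the shell command python3 -m creep 'ROWS'. ROWS is JSON, a list of rows, each a list of 7 numbers: the turn, a rotation vector about the tool's x, y, z in rad, then the shift along the tool's x, y, z in m, then the opening, from 0 (shut) to 1 (fully open). In form: [[wx, wy, wz, dx, dy, dz, grip], ...]. A call has 1 to 12 rows; each row is the pose to reach, as a shift and turn from the pose commanded when the call began, along the tool's axes at that moment; what a row does not reach only later rows make up. A row lasts 1/12 s, in which the tool goes at most 41.7 mm and 7.16 degrees, less where a joint would pass 70% of its speed; a pose out of reach is approached as far as the arm can. A call with a gripper value outside its range is refused whole. The fingers move at their own pace and stop on an object; the grip force is fixed at half the most. Time passes only in rows, so rows that repeat a pose let the fingers close. It gives the time, the measured TCP pose, the force and the opening at its end, in the units of the state.
- ctrl.get_obs(): the state, without advancing time (a new reading comes with each control period).
- ctrl.snapshot(name): name is "scene" or "side" or "wrist"; returns the picture (384x512x3 uint8, blue, green, red); there is no depth.
- ctrl.camera_model(name): a dict with "K" (3x3 intrinsics, pixels), "rvec" (rotation vector, rad) and "tvec" (3), from world to camera coordinates, as OpenCV has them. Camera axes: x right, y down, z forward; pixel columns grow to the right and rows downward; lengths in m; the calibration is good to about 2 mm. A picture is of the moment at which its call begins: read the wrist's pose just before it. camera_model takes no time and is no camera call; for the wrist camera it gives the pose at the moment of the call.
- ctrl.close_job(): hands the job in, once; it reports no verdict.
The state is a dict: "clock": time; "joint_pos": joint angles; "qvel": joint speeds; "tau": joint torques, N m; "tool_pos": TCP position; "orientation": TCP orientation; "force": force on the tool from outside, world axes, zero at the start; "moment": the same for the moment, N m; "opening": finger opening in m.
Only numpy, scipy, OpenCV 4.12 (cv2) and the standard library are available. Lean on these libraries where they do the work, as an engineer would, in place of code of your own. Each camera call takes 0.05 s, during which the arm holds its last target.

## Working session

There is one attempt and no reset: what is moved stays moved. The work goes in short steps, Python scripts to look and compute and a shell command to move; the robot and the scene stay as the last step left them, time stands still between calls to the robot, and variables do not carry over. Pictures are saved under pics/ and viewed, and the job is handed in when it is done.

```bash
mkdir -p pics; ls; python3 - <<'E'
from plant import ctrl
import cv2
o=ctrl.get_obs();print(o)
for n in("scene","side","wrist"):
    cv2.imwrite(f"pics/{n}0.png",ctrl.snapshot(n)); print(n,ctrl.camera_model(n))
E
```

```text
pics
{'clock': 0.0, 'joint_pos': array([ 8.34294556e+01,  2.05892249e+01,  6.32223273e-01, -2.11575470e-02,
       -7.01377047e+01, -1.65064371e+01]), 'qvel': array([ 0.01524849,  0.05833286, -0.02995351,  0.02729955, -0.08697205,
        0.0313601 ]), 'tau': array([ 1.35931070e-03, -5.82722855e+01,  2.93055564e+01,  6.99740767e+00,
        6.90290850e-03, -1.36928497e-04]), 'tool_pos': array([0.26444133, 0.62059897, 0.29123252]), 'orientation': array([ 1.79903545e+02, -7.84117846e-03, -2.30841798e+01]), 'force': array([-0.54996906, -0.43380515, -0.35379922]), 'moment': array([0.03278403, 0.0385626 , 0.01386161]), 'opening': 0.08782504327924681}
scene {'K': array([[489.58163197,   0.        , 260.77521757],
       [  0.        , 489.58163197, 190.83263573],
       [  0.        ,   0.        ,   1.        ]]), 'rvec': array([ 1.64401908,  2.10010578, -0.69746118]), 'tvec': array([ 0.07604738, -0.36909352,  1.80864028])}
side {'K': array([[470.7633978 ,   0.        , 249.2727991 ],
       [  0.        , 470.7633978 , 196.39026306],
       [  0.        ,   0.        ,   1.        ]]), 'rvec': array([ 2.26723422, -0.36635846,  0.14711448]), 'tvec': array([-0.45958364,  0.16337972,  1.05411559])}
wrist {'K': array([[293.85094844,   0.        , 258.51432964],
       [  0.        , 293.85094844, 193.75999356],
       [  0.        ,   0.        ,   1.        ]]), 'rvec': array([-1.63581365,  2.47227095,  0.34941989]), 'tvec': array([ 0.67302156, -0.03485051,  0.39122454])}
```

View pics/scene0.png

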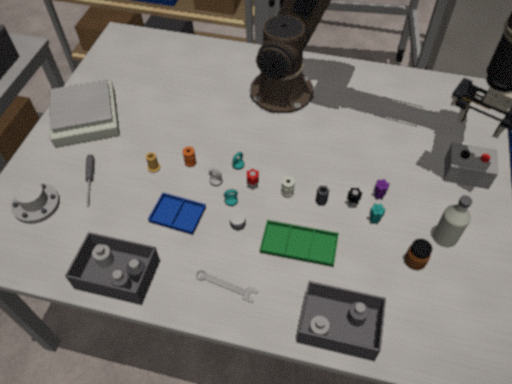

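View pics/side0.png

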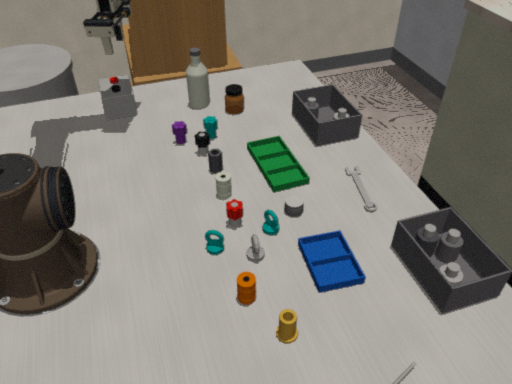

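View pics/wrist0.png

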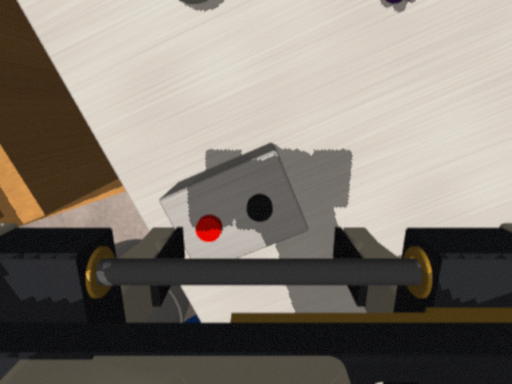

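```bash
python3 - <<'E'
import cv2,numpy as np
a=cv2.imread("pics/scene0.png")[135:275,130:430];b=cv2.imread("pics/side0.png")[95:355,145:385]
cv2.imwrite("pics/cs.png",cv2.resize(a,None,fx=2.66,fy=2.66,interpolation=2))
cv2.imwrite("pics/cd.png",cv2.resize(b,None,fx=2.3,fy=2.3,interpolation=2))
E
```

```text
(no output)
```

View pics/cs.png

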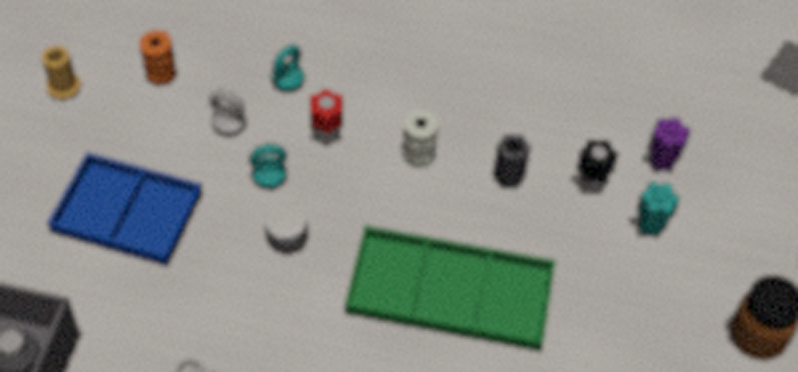

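View pics/cd.png

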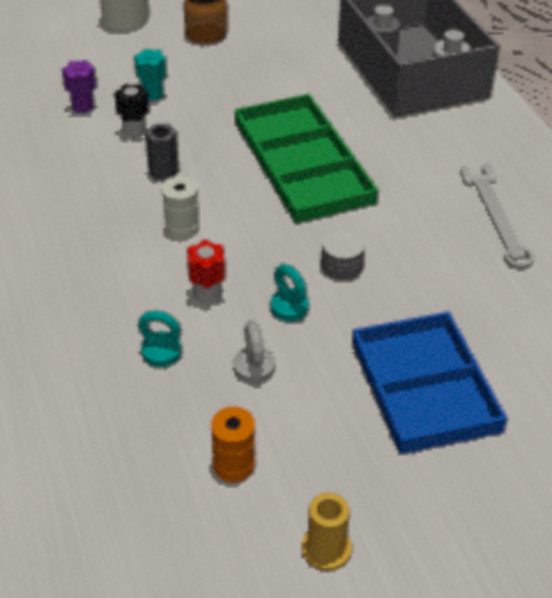

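```bash
cat > h.py <<'E'
import cv2,numpy as np
from plant import ctrl
from scipy.spatial.transform import Rotation as Ro
def cast(m,uv,z):
    R=cv2.Rodrigues(np.array(m["rvec"]))[0];t=np.array(m["tvec"]).ravel()
    d=R.T@np.linalg.inv(m["K"])@np.array([uv[0],uv[1],1.]);c=-R.T@t
    return c+d*(z-c[2])/d[2]
def proj(m,p):
    return cv2.projectPoints(np.array(p,float).reshape(-1,1,3),np.array(m["rvec"]),np.array(m["tvec"]),m["K"],None)[0].reshape(-1,2)
def tri(ms,uvs):
    A=[];b=[]
    for m,uv in zip(ms,uvs):
        R=cv2.Rodrigues(np.array(m["rvec"]))[0];t=np.array(m["tvec"]).ravel()
        d=R.T@np.linalg.inv(m["K"])@np.array([uv[0],uv[1],1.]);d/=np.linalg.norm(d);P=np.eye(3)-np.outer(d,d)
        A.append(P);b.append(P@(-R.T@t))
    return np.linalg.solve(sum(A),sum(b))
def tool():
    o=ctrl.get_obs();return np.array(o["tool_pos"]),Ro.from_euler("xyz",o["orientation"],degrees=True)
def shift(target): # world TCP target -> tool-frame shift
    p,R=tool();return R.inv().apply(np.array(target)-p)
def wpic(name,crop=None):
    m=ctrl.camera_model("wrist");im=ctrl.snapshot("wrist");cv2.imwrite(f"pics/{name}.png",im);return m,im
E
python3 - <<'E'
from h import *
np.set_printoptions(precision=4,suppress=True)
S=ctrl.camera_model("scene");D=ctrl.camera_model("side")
pts=dict(knob=((354.8,191.4),(202,134.1)),nut=((323.6,189.1),(215.4,152)),white=((287.9,181.6),(223.7,176.3)),bush=((151,155.7),(288,315.9)),red=((252.8,171.5),(234.6,204)))
for k,(s,d) in pts.items(): print(k,cast(S,s,.06)[:2],cast(D,d,.06)[:2],tri([S,D],[s,d]))
print("eye foot",cast(S,(228/2.66+130,123/2.66+135),.012),cast(D,(254/2.3+145,366/2.3+95),.014),"top",cast(D,(255,235),.06))
for n,f in(("scene",S),("side",D)):
    im=cv2.imread(f"pics/{n}0.png");h=cv2.cvtColor(im,cv2.COLOR_BGR2HSV)
    for c,lo,hi in(("blue",105,125),("green",55,80)):
        mk=cv2.inRange(h,(lo,130,40),(hi,255,255));cs=max(cv2.findContours(mk,0,2)[0],key=cv2.contourArea)
        q=cv2.approxPolyDP(cv2.convexHull(cs),6,True)[:,0]
        print(n,c,[(list(map(int,u)),cast(f,u,.011)[:2].round(3)) for u in q])
m=ctrl.camera_model("wrist");p,R=tool();Rc=cv2.Rodrigues(np.array(m["rvec"]))[0]
print("cam in tool",R.inv().apply(-Rc.T@np.array(m["tvec"])-p),R.inv().as_matrix()@Rc.T)
E
```

```text
knob [0.4423 0.3206] [0.4466 0.3212] [0.4453 0.3198 0.0621]
nut [0.4559 0.229 ] [0.4604 0.2246] [0.4589 0.2276 0.0602]
white [0.4536 0.1194] [0.4534 0.1161] [0.4534 0.1188 0.0585]
bush [ 0.4555 -0.3217] [ 0.4549 -0.3251] [ 0.4549 -0.3232  0.0581]
red [0.441  0.0064] [0.4496 0.0065] [0.4468 0.0058 0.0636]
eye foot [ 0.4698 -0.1078  0.012 ] [ 0.4589 -0.1206  0.014 ] top [ 0.4631 -0.1059  0.06  ]
scene blue [([163, 194], array([ 0.556, -0.252])), ([204, 205], array([ 0.565, -0.116])), ([191, 233], array([ 0.669, -0.122])), ([149, 219], array([ 0.653, -0.26 ]))]
scene green [([268, 222], array([0.578, 0.088])), ([336, 234], array([0.571, 0.29 ])), ([332, 263], array([0.668, 0.294])), ([262, 251], array([0.678, 0.094]))]
side blue [([340, 231], array([ 0.673, -0.113])), ([363, 281], array([ 0.653, -0.264])), ([319, 291], array([ 0.553, -0.258])), ([299, 238], array([ 0.572, -0.103]))]
side green [([248, 143], array([0.578, 0.303])), ([279, 137], array([0.676, 0.303])), ([307, 182], array([0.671, 0.08 ])), ([273, 190], array([0.574, 0.078]))]
cam in tool [ 0.0745  0.001  -0.0929] [[ 0.0014 -0.9605 -0.2783]
 [ 1.      0.0012  0.0007]
 [-0.0004 -0.2783  0.9605]]
```

```bash
python3 - <<'E'
from h import *
print(shift((.45,.28,.27)), tool()[0], ctrl.get_obs()["orientation"])
E
```

```text
[0.3042111  0.24065194 0.02179504] [0.26450865 0.62068486 0.29143728] [ 1.79925886e+02 -8.74940416e-03 -2.30838395e+01]
```

```bash
python3 -m creep '[[0,0,1.168,0.304,0.241,0.022,1],[0,0,1.168,0.304,0.241,0.022,1],[0,0,1.168,0.304,0.241,0.022,1],[0,0,1.168,0.304,0.241,0.022,1],[0,0,1.168,0.304,0.241,0.022,1],[0,0,1.168,0.304,0.241,0.022,1],[0,0,1.168,0.304,0.241,0.022,1],[0,0,1.168,0.304,0.241,0.022,1],[0,0,1.168,0.304,0.241,0.022,1],[0,0,1.168,0.304,0.241,0.022,1],[0,0,1.168,0.304,0.241,0.022,1],[0,0,1.168,0.304,0.241,0.022,1]]'
python3 - <<'E'
from h import *
m,im=wpic("w1");np.savez("w1.npz",**m);print(m)
E
```

```text
clock: 1.15
tool_pos: [0.4502, 0.2793, 0.2701]
orientation: [180.0, 0.0, -90.1]
force: [-0.0, 0.7, 0.4]
opening: 0.0874
{'K': array([[293.85094844,   0.        , 258.51432964],
       [  0.        , 293.85094844, 193.75999356],
       [  0.        ,   0.        ,   1.        ]]), 'rvec': array([9.70805115e-05, 3.10970734e+00, 4.40285925e-01]), 'tvec': array([ 0.44890918, -0.29634855,  0.29265236])}
```

View pics/w1.png

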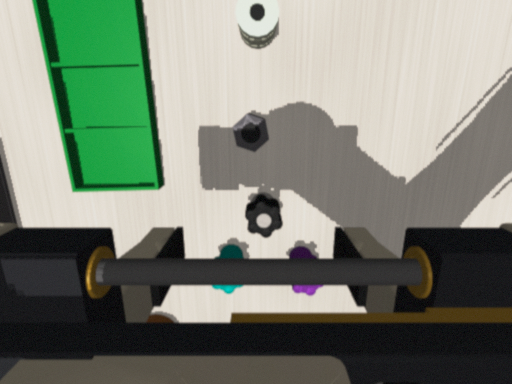

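```bash
python3 - <<'E'
from h import *
np.set_printoptions(precision=4,suppress=True)
m=dict(np.load("w1.npz"));im=cv2.imread("pics/w1.png")
a=cv2.resize(im[95:255,200:340],None,fx=4,fy=3.7,interpolation=2);cv2.imwrite("pics/w1c.png",a)
for n,uv in dict(knob=(263.5,214.5),nut=(251,131),white=(257.5,12.5),turq=(230,262),purp=(303,265)).items(): print(n,cast(m,uv,.06))
h=cv2.cvtColor(im,cv2.COLOR_BGR2HSV);mk=cv2.inRange(h,(55,130,40),(80,255,255));mk[:, 200:]=0
cs=max(cv2.findContours(mk,0,2)[0],key=cv2.contourArea);q=cv2.approxPolyDP(cs,5,True)[:,0]
for u in q: print(u,cast(m,u,.022)[:2],cast(m,u,0)[:2])
print("div",cast(m,(140,66),.022),cast(m,(51,67),.022),cast(m,(145,126),.022),cast(m,(63,129),.022))
E
```

```text
knob [0.4435 0.3147 0.06  ]
nut [0.4565 0.225  0.06  ]
white [0.4499 0.1192 0.06  ]
turq [0.4817 0.3728 0.06  ]
purp [0.3976 0.3767 0.06  ]
[33  0] [0.6776 0.0975] [0.6924 0.0906]
[ 73 190] [0.6721 0.2973] [0.6864 0.3033]
[157 188] [0.5708 0.2948] [0.5787 0.3007]
[162 180] [0.5639 0.2849] [0.5713 0.2902]
[140   0] [0.5691 0.0974] [0.5769 0.0906]
div [0.5761 0.1593 0.022 ] [0.6717 0.1603 0.022 ] [0.5774 0.2222 0.022 ] [0.6708 0.2255 0.022 ]
```

View pics/w1c.png

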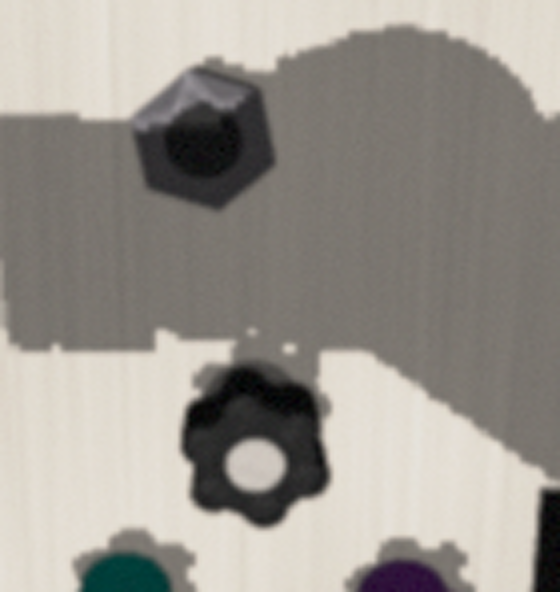

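```bash
python3 -m creep '[[0,0,0,-0.04,0.006,0.01,1],[0,0,0,-0.04,0.006,0.04,1],[0,0,0,-0.04,0.006,0.08,1],[0,0,0,-0.04,0.006,0.12,1],[0,0,0,-0.04,0.006,0.15,1],[0,0,0,-0.04,0.006,0.179,1],[0,0,0,-0.04,0.006,0.179,1]]'
python3 - <<'E'
from h import *
m,im=wpic("w2")
E
```

```text
clock: 1.78
tool_pos: [0.441, 0.3187, 0.0858]
orientation: [179.7, -0.4, -89.9]
force: [0.4, -0.7, 0.2]
opening: 0.0882
```

View pics/w2.png

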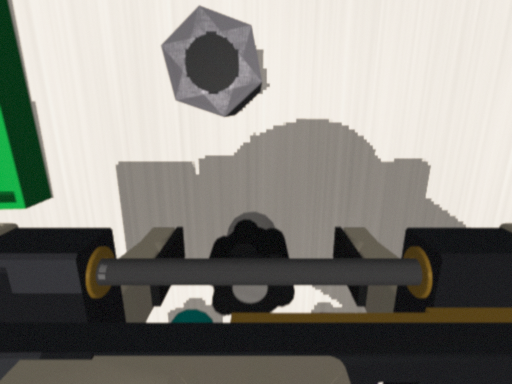

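```bash
python3 -m creep '[[0,0,0,0,0,0,0],[0,0,0,0,0,0,0],[0,0,0,0,0,0,0],[0,0,0,0,0,0,0],[0,0,0,0,0,0,0],[0,0,0,0,0,0,0],[0,0,0,0,0,0,0]]'
```

```text
clock: 2.42
tool_pos: [0.4439, 0.3201, 0.0916]
orientation: [-180.0, 0.0, -90.0]
force: [-0.3, -0.1, 0.1]
opening: 0.0464
```

```bash
python3 -m creep '[[0,0,0,0,0,0,0],[0,0,0,0,0,0,0],[0,0,0,0,0,0,0],[0,0,0,0,0,-0.03,0],[0,0,0,0,0,-0.06,0],[0,0,0,0.02,-0.01,-0.09,0],[0,0,0,0.05,-0.02,-0.11,0]]'
```

```text
clock: 3.0
tool_pos: [0.4646, 0.2717, 0.2037]
orientation: [-179.9, 0.1, -89.8]
force: [1.9, -0.3, -0.4]
opening: 0.0413
```

```bash
python3 -m creep '[[0,0,0.105,0.45,-0.148,-0.02,0],[0,0,0.105,0.45,-0.148,-0.02,0],[0,0,0.105,0.45,-0.148,-0.02,0],[0,0,0.105,0.45,-0.148,-0.02,0],[0,0,0.105,0.45,-0.148,-0.02,0],[0,0,0.105,0.45,-0.148,-0.02,0],[0,0,0.105,0.45,-0.148,-0.02,0],[0,0,0.105,0.45,-0.148,-0.02,0],[0,0,0.105,0.45,-0.148,-0.02,0],[0,0,0.105,0.45,-0.148,-0.02,0],[0,0,0.105,0.45,-0.148,-0.02,0],[0,0,0.105,0.45,-0.148,-0.02,0]]'
python3 - <<'E'
from h import *
m,im=wpic("w3");np.savez("w3.npz",**m)
E
```

```text
clock: 4.0
tool_pos: [0.6125, -0.1844, 0.2205]
orientation: [180.0, -0.0, -96.2]
force: [0.3, 0.7, -0.5]
opening: 0.0415
```

View pics/w3.png

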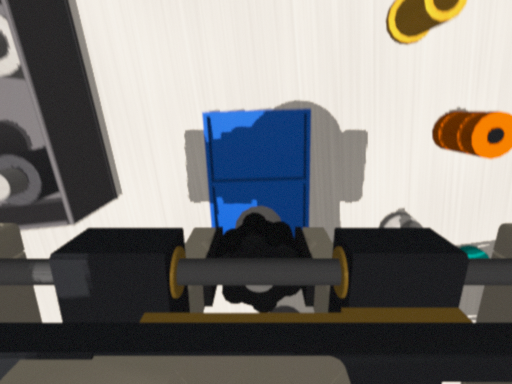

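```bash
python3 - <<'E'
from h import *
np.set_printoptions(precision=4,suppress=True)
m=dict(np.load("w3.npz"));im=cv2.imread("pics/w3.png")
cv2.imwrite("pics/w3c.png",cv2.resize(im[95:245,180:340],None,fx=4,fy=4,interpolation=2))
for uv in((204,113),(310,110),(212,180.5),(308,180)): print(uv,cast(m,uv,.022))
h=cv2.cvtColor(im,cv2.COLOR_BGR2HSV);mk=cv2.inRange(h,(105,120,40),(125,255,255))
cs=max(cv2.findContours(mk,0,2)[0],key=cv2.contourArea);q=cv2.approxPolyDP(cs,3,True)[:,0]
for u in q: print(u,cast(m,u,.022)[:2],cast(m,u,0)[:2])
E
```

```text
(204, 113) [ 0.6554 -0.2616  0.022 ]
(310, 110) [ 0.5545 -0.2536  0.022 ]
(212, 180.5) [ 0.6577 -0.1952  0.022 ]
(308, 180) [ 0.5604 -0.1853  0.022 ]
[309 110] [ 0.5554 -0.2537] [ 0.5518 -0.2533]
[203 113] [ 0.6564 -0.2617] [ 0.6603 -0.2619]
[212 226] [ 0.6652 -0.1459] [ 0.6698 -0.1373]
[220 227] [ 0.6569 -0.1439] [ 0.6609 -0.1351]
[223 235] [ 0.655  -0.1343] [ 0.6589 -0.1249]
[234 229] [ 0.6423 -0.14  ] [ 0.6452 -0.1309]
[244 210] [ 0.6291 -0.1602] [ 0.631  -0.1527]
[257 205] [ 0.615  -0.1642] [ 0.6158 -0.157 ]
[271 208] [ 0.6008 -0.1593] [ 0.6005 -0.1518]
[289 226] [ 0.5836 -0.1371] [ 0.5821 -0.1279]
[293 237] [ 0.5803 -0.124 ] [ 0.5785 -0.1137]
[296 227] [ 0.5763 -0.1352] [ 0.5742 -0.1258]
[308 225] [ 0.5634 -0.1361] [ 0.5603 -0.1268]
```

View pics/w3c.png

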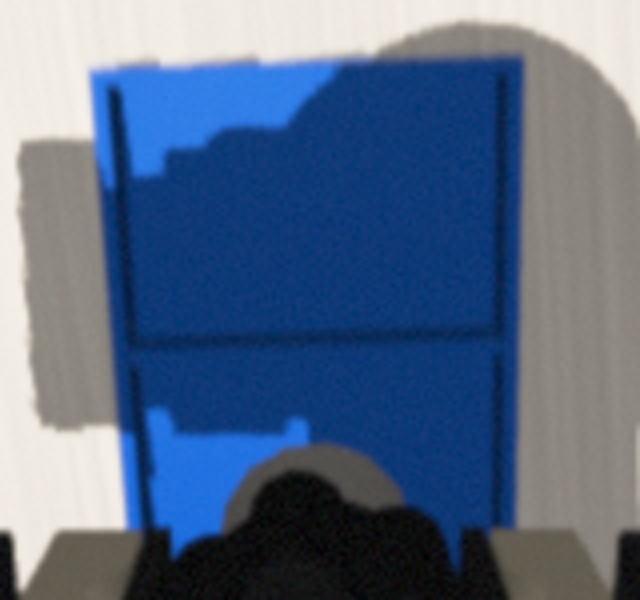

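```bash
python3 -m creep '[[0,0,0,0.038,0,0.01,0],[0,0,0,0.038,0,0.04,0],[0,0,0,0.038,0,0.07,0],[0,0,0,0.038,0,0.1,0],[0,0,0,0.038,0,0.115,0],[0,0,0,0.038,0,0.12,0],[0,0,0,0.038,0,0.124,0],[0,0,0,0.038,0,0.124,0],[0,0,0,0.038,0,0.124,0]]'
```

```text
clock: 4.8
tool_pos: [0.6086, -0.2177, 0.0982]
orientation: [-179.9, -0.0, -96.0]
force: [-0.2, -0.9, -1.2]
opening: 0.0415
```

```bash
python3 -m creep '[[0,0,0,0.002,0,0.001,0],[0,0,0,0.002,0,0.001,0],[0,0,0,0.002,0,0.001,0]]'
python3 - <<'E'
from h import *
m,im=wpic("w4")
E
```

```text
clock: 5.05
tool_pos: [0.608, -0.2198, 0.0971]
orientation: [-179.9, 0.0, -96.0]
force: [-0.7, 0.2, -0.5]
opening: 0.0415
```

View pics/w4.png

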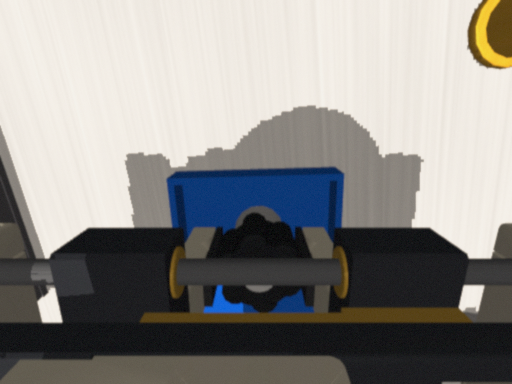

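```bash
python3 -m creep '[[0,0,0,0,0,0.001,0],[0,0,0,0,0,0.001,0],[0,0,0,0,0,0.001,1],[0,0,0,0,0,0.001,1],[0,0,0,0,0,0.001,1],[0,0,0,0,0,0.001,1],[0,0,0,0,0,0.001,1],[0,0,0,0,0,-0.03,1],[0,0,0,0,0,-0.07,1],[0,0,0,0,0,-0.11,1],[0,0,0,0,0,-0.15,1]]'
python3 - <<'E'
from h import *
m,im=wpic("w5");print(shift((.463,-.11,.24)))
E
```

```text
clock: 6.02
tool_pos: [0.6072, -0.2197, 0.2477]
orientation: [180.0, -0.0, -96.0]
force: [0.7, -0.2, -1.2]
opening: 0.0874
[-0.09510836  0.15836799  0.01547599]
```

View pics/w5.png

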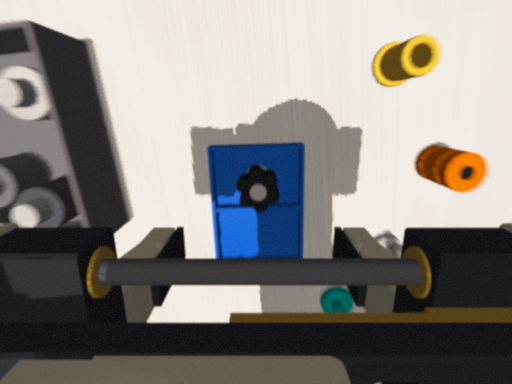

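```bash
python3 -m creep '[[0,0,0,-0.105,0.158,0.02,1],[0,0,0,-0.105,0.158,0.02,1],[0,0,0,-0.105,0.158,0.02,1],[0,0,0,-0.105,0.158,0.02,1],[0,0,0,-0.105,0.158,0.02,1],[0,0,0,-0.105,0.158,0.02,1],[0,0,0,-0.105,0.158,0.02,1]]'
python3 - <<'E'
from h import *
m,im=wpic("w6");np.savez("w6.npz",**m)
E
```

```text
clock: 6.65
tool_pos: [0.4609, -0.0981, 0.2267]
orientation: [-179.9, 0.0, -95.9]
force: [0.5, 0.7, -0.0]
opening: 0.0873
```

View pics/w6.png

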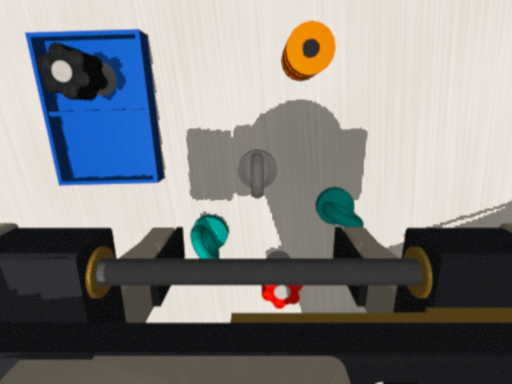

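```bash
python3 - <<'E'
from h import *
np.set_printoptions(precision=4,suppress=True)
m=dict(np.load("w6.npz"));im=cv2.imread("pics/w6.png")
for n,uv,z in(("foot",(257,168.5),.018),("footR",(276.5,168),.018),("footL",(237.5,168),.018),("ring top",(257.5,174),.06),("ring a",(258,151),.045),("ring b",(257,197),.05),("tR",(334,203),.018),("tL",(209,233),.018)):
    c=cast(m,uv,z);print(n,c,shift(c)+[0,0,0])
cv2.imwrite("pics/w6c.png",cv2.resize(im[130:260,180:370],None,fx=4,fy=4,interpolation=2))
E
```

```text
foot [ 0.4601 -0.1141  0.018 ] [0.0158 0.0005 0.2088]
footR [ 0.4398 -0.1126  0.018 ] [0.0164 0.0208 0.2087]
footL [ 0.4802 -0.1167  0.018 ] [ 0.0163 -0.0198  0.2088]
ring top [ 0.4591 -0.1173  0.06  ] [0.0191 0.0011 0.1668]
ring a [ 0.4567 -0.1358  0.045 ] [0.0377 0.0015 0.1818]
ring b [ 0.4621 -0.0928  0.05  ] [-0.0056  0.0007  0.1768]
tR [ 0.3814 -0.0681  0.018 ] [-0.0218  0.0836  0.2086]
tL [ 0.5206 -0.0471  0.018 ] [-0.0571 -0.0528  0.2089]
```

View pics/w6c.png

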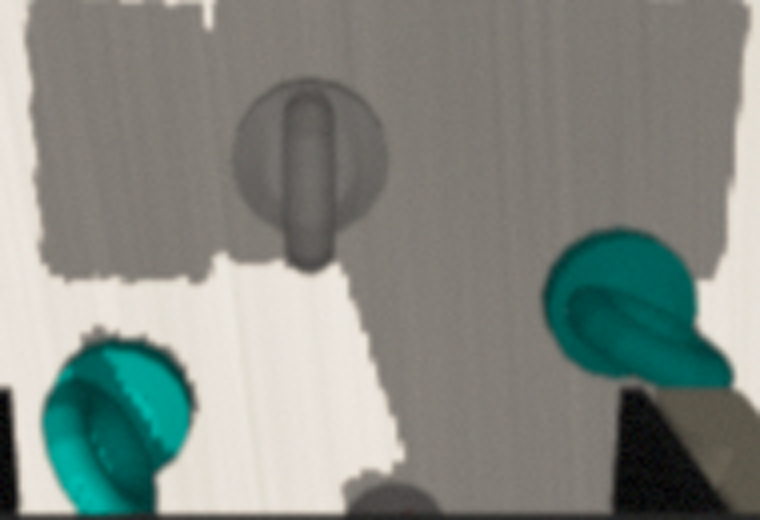

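```bash
python3 -m creep '[[0,0,0,0.017,0.001,0.01,0.65],[0,0,0,0.017,0.001,0.03,0.65],[0,0,0,0.017,0.001,0.06,0.65],[0,0,0,0.017,0.001,0.09,0.65],[0,0,0,0.017,0.001,0.115,0.65],[0,0,0,0.017,0.001,0.133,0.65],[0,0,0,0.017,0.001,0.133,0.65],[0,0,0,0.017,0.001,0.133,0.65]]'
python3 - <<'E'
from h import *
m,im=wpic("w7")
E
```

```text
clock: 7.37
tool_pos: [0.459, -0.1162, 0.0923]
orientation: [179.9, -0.1, -96.1]
force: [0.1, 0.0, 1.1]
opening: 0.0571
```

View pics/w7.png

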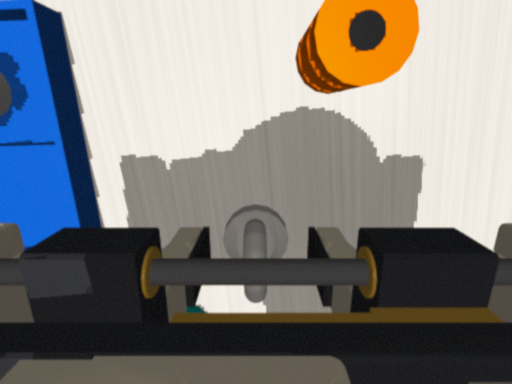

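```bash
python3 -m creep '[[0,0,0,0,0,0,0],[0,0,0,0,0,0,0],[0,0,0,0,0,0,0],[0,0,0,0,0,0,0],[0,0,0,0,0,0,0],[0,0,0,0,0,0,0],[0,0,0,0,0,0,0],[0,0,0,0,0,0,0],[0,0,0,0,0,0,0],[0,0,0,0,0,0,0]]'
```

```text
clock: 8.25
tool_pos: [0.4589, -0.1155, 0.0932]
orientation: [-180.0, -0.0, -96.0]
force: [0.6, -0.2, 1.7]
opening: 0.0111
```

```bash
python3 -m creep '[[0,0,0,0,0,-0.03,0],[0,0,0,0,0,-0.065,0],[0,0,0,0,0,-0.1,0],[0,0,0,0.005,-0.04,-0.11,0],[0,0,0,0.01,-0.08,-0.11,0],[0,0,0,0.015,-0.12,-0.11,0],[0,0,0,0.02,-0.15,-0.11,0],[0,0,0,0.02,-0.158,-0.11,0],[0,0,0,0.02,-0.158,-0.11,0],[0,0,0,0.02,-0.158,-0.11,0]]'
python3 - <<'E'
from h import *
m,im=wpic("w8");np.savez("w8.npz",**m)
for uv in((190,160),):pass
E
```

```text
clock: 9.08
tool_pos: [0.6129, -0.152, 0.2017]
orientation: [179.8, 0.0, -96.1]
force: [-0.2, 0.6, -2.0]
opening: 0.0111
```

View pics/w8.png

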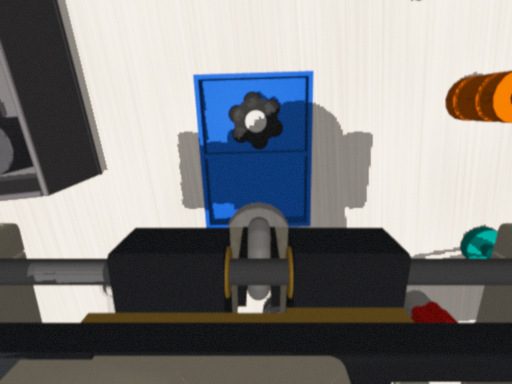

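```bash
python3 - <<'E'
from h import *
np.set_printoptions(precision=4,suppress=True)
m=dict(np.load("w8.npz"))
for uv in((258,74),(258,153),(215,153),(305,152),(220,220),(220,226)): print(uv,cast(m,uv,.022)[:2],shift(cast(m,uv,.022)))
print(tool()[0])
E
```

```text
(258, 74) [ 0.6009 -0.2561] [0.1049 0.0002 0.1802]
(258, 153) [ 0.6081 -0.1881] [0.0366 0.0002 0.1802]
(215, 153) [ 0.6477 -0.1923] [ 0.0365 -0.0397  0.1801]
(305, 152) [ 0.5646 -0.1845] [0.0375 0.0439 0.1803]
(220, 220) [ 0.6525 -0.126 ] [-0.0299 -0.0374  0.1801]
(220, 226) [ 0.6533 -0.1197] [-0.0363 -0.0376  0.1801]
[ 0.6126 -0.1518  0.2022]
```

```bash
python3 -m creep '[[0,0,0,0.001,0,0.03,0],[0,0,0,0.001,0,0.06,0],[0,0,0,0.001,0,0.085,0],[0,0,0,0.001,0,0.098,0],[0,0,0,0.001,0,0.104,0],[0,0,0,0.001,0,0.105,0],[0,0,0,0.001,0,0.105,0],[0,0,0,0.001,0,0.105,0]]'
```

```text
clock: 9.8
tool_pos: [0.6139, -0.1528, 0.0994]
orientation: [-179.9, 0.0, -96.0]
force: [-0.1, 0.4, -1.0]
opening: 0.0111
```

```bash
python3 -m creep '[[0,0,0,0,0,0.002,0],[0,0,0,0,0,0.002,0],[0,0,0,0,0,0.002,0.7],[0,0,0,0,0,0.002,0.7],[0,0,0,0,0,0.002,0.7],[0,0,0,0,0,0.002,0.7],[0,0,0,0,0,0.002,0.7],[0,0,0,0,0,-0.03,0.8],[0,0,0,0,0,-0.07,1],[0,0,0,0,0,-0.1,1],[0,0,0,0,0,-0.13,1]]'
python3 - <<'E'
from h import *
m,im=wpic("w9");print(shift((.455,-.324,.24)))
E
```

```text
clock: 10.72
tool_pos: [0.6136, -0.153, 0.23]
orientation: [-180.0, -0.0, -96.0]
force: [1.1, 0.3, -0.8]
opening: 0.0657
[ 0.18623188  0.14259515 -0.00433132]
```

View pics/w9.png

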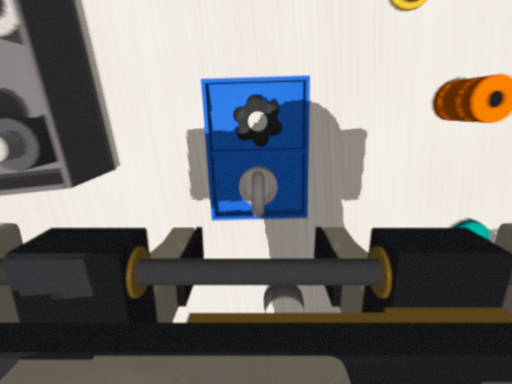

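```bash
python3 -m creep '[[0,0,0,0.172,0.143,0,1],[0,0,0,0.172,0.143,0,1],[0,0,0,0.172,0.143,0,1],[0,0,0,0.172,0.143,0,1],[0,0,0,0.172,0.143,0,1],[0,0,0,0.172,0.143,0,1],[0,0,0,0.172,0.143,0,1],[0,0,0,0.172,0.143,0,1],[0,0,0,0.172,0.143,0,1]]'
python3 - <<'E'
from h import *
m,im=wpic("w10");np.savez("w10.npz",**m)
E
```

```text
clock: 11.52
tool_pos: [0.4538, -0.309, 0.2282]
orientation: [-180.0, -0.0, -96.0]
force: [0.0, 0.3, 0.0]
opening: 0.0879
```

View pics/w10.png

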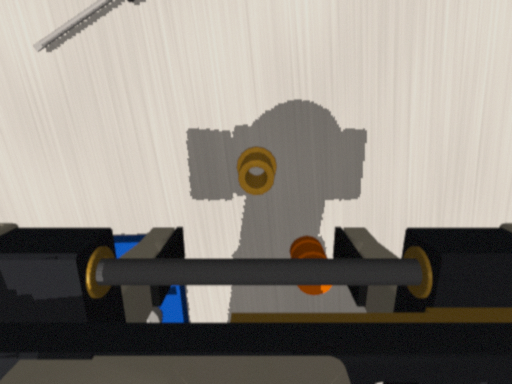

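```bash
python3 - <<'E'
from h import *
np.set_printoptions(precision=4,suppress=True)
m=dict(np.load("w10.npz"))
for n,uv,z in (("top",(256.5,178),.06),("flange",(256.5,166),.008),("orange",(308,250),.06)): print(n,cast(m,uv,z),shift(cast(m,uv,z)))
im=cv2.imread("pics/w10.png");h=cv2.cvtColor(im,cv2.COLOR_BGR2HSV);mk=cv2.inRange(h,(12,120,30),(35,255,255))
mk[220:]=0;c=max(cv2.findContours(mk,0,2)[0],key=cv2.contourArea);print(cv2.boundingRect(c))
E
```

```text
top [ 0.453  -0.3243  0.06  ] [ 0.0157 -0.0006  0.1681]
flange [ 0.4532 -0.3256  0.008 ] [ 0.0169 -0.0009  0.2201]
orange [ 0.4105 -0.2473  0.06  ] [-0.0565  0.0497  0.1681]
(237, 147, 39, 48)
```

```bash
python3 -m creep '[[0,0,0,0.016,-0.001,0.02,1],[0,0,0,0.016,-0.001,0.055,1],[0,0,0,0.016,-0.001,0.09,1],[0,0,0,0.016,-0.001,0.12,1],[0,0,0,0.016,-0.001,0.137,1],[0,0,0,0.016,-0.001,0.137,1],[0,0,0,0.016,-0.001,0.137,0],[0,0,0,0.016,-0.001,0.137,0],[0,0,0,0.016,-0.001,0.137,0],[0,0,0,0.016,-0.001,0.137,0],[0,0,0,0.016,-0.001,0.137,0],[0,0,0,0.016,-0.001,0.137,0]]'
python3 -m creep '[[0,0,0,0,0,0,0],[0,0,0,0,0,0,0],[0,0,0,0,0,0,0],[0,0,0,0,0,0,0],[0,0,0,0,0,0,0]]'
```

```text
clock: 12.57
tool_pos: [0.4531, -0.3252, 0.0921]
orientation: [-179.9, -0.0, -96.0]
force: [-0.0, 0.3, -0.2]
opening: 0.0531
clock: 12.98
tool_pos: [0.453, -0.3252, 0.0914]
orientation: [-180.0, -0.0, -96.0]
force: [-0.2, -0.1, 3.2]
opening: 0.0339
```

```bash
python3 -m creep '[[0,0,0,0,0,-0.035,0],[0,0,0,0,0,-0.07,0],[0,0,0,0,0,-0.1,0],[0,0,-0.131,-0.04,-0.011,-0.12,0],[0,0,-0.131,-0.08,-0.022,-0.12,0],[0,0,-0.131,-0.12,-0.033,-0.12,0],[0,0,-0.131,-0.16,-0.044,-0.12,0],[0,0,-0.131,-0.2,-0.054,-0.12,0],[0,0,-0.131,-0.24,-0.065,-0.12,0],[0,0,-0.131,-0.28,-0.076,-0.12,0],[0,0,-0.131,-0.32,-0.087,-0.12,0],[0,0,-0.131,-0.36,-0.097,-0.12,0]]'
python3 - <<'E'
from h import *
print(shift((.625,.121,.215)))
E
```

```text
clock: 13.98
tool_pos: [0.5861, 0.0229, 0.2107]
orientation: [179.9, -0.0, -88.5]
force: [1.2, -0.5, -2.3]
opening: 0.0338
[-0.09703614 -0.04144769 -0.0043821 ]
```

```bash
python3 -m creep '[[0,0,0,-0.04,-0.017,0,0],[0,0,0,-0.08,-0.034,0,0],[0,0,0,-0.096,-0.041,0,0],[0,0,0,-0.096,-0.041,0,0],[0,0,0,-0.096,-0.041,0,0]]'
python3 - <<'E'
from h import *
m,im=wpic("w11");np.savez("w11.npz",**m)
E
```

```text
clock: 14.4
tool_pos: [0.6243, 0.1192, 0.2097]
orientation: [179.9, -0.0, -88.4]
force: [0.1, -0.7, -2.4]
opening: 0.0342
```

View pics/w11.png

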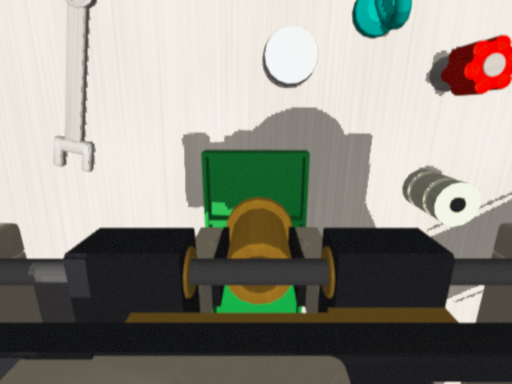

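```bash
python3 - <<'E'
from h import *
np.set_printoptions(precision=4,suppress=True)
m=dict(np.load("w11.npz"))
for uv in((203,151),(308,151),(209,223),(303,220)): print(uv,cast(m,uv,.022)[:2],shift(cast(m,uv,.022)))
E
```

```text
(203, 151) [0.6767 0.0835] [ 0.0359 -0.0522  0.1879]
(308, 151) [0.5765 0.0806] [0.0361 0.048  0.1881]
(209, 223) [0.6722 0.157 ] [-0.0377 -0.0497  0.1878]
(303, 220) [0.5763 0.151 ] [-0.0343  0.0464  0.1881]
```

```bash
python3 -m creep '[[0,0,0,0,-0.002,0.03,0],[0,0,0,0,-0.002,0.06,0],[0,0,0,0,-0.002,0.085,0],[0,0,0,0,-0.002,0.1,0],[0,0,0,0,-0.002,0.11,0],[0,0,0,0,-0.002,0.113,0],[0,0,0,0,-0.002,0.113,0],[0,0,0,0,-0.002,0.113,0]]'
```

```text
clock: 15.12
tool_pos: [0.6273, 0.1178, 0.0992]
orientation: [-179.9, 0.0, -88.5]
force: [0.4, 0.3, -1.4]
opening: 0.0341
```

```bash
python3 -m creep '[[0,0,0,0,0,0.002,0],[0,0,0,0,0,0.002,0],[0,0,0,0,0,0.002,0]]'
```

```text
clock: 15.37
tool_pos: [0.627, 0.1181, 0.097]
orientation: [-179.9, 0.0, -88.5]
force: [0.2, -0.2, -1.8]
opening: 0.034
```

```bash
python3 -m creep '[[0,0,0,0,0,0.0015,0],[0,0,0,0,0,0.0015,0],[0,0,0,0,0,0.0015,1],[0,0,0,0,0,0.0015,1],[0,0,0,0,0,0.0015,1],[0,0,0,0,0,0.0015,1],[0,0,0,0,0,0.0015,1],[0,0,0,0,0,-0.03,1],[0,0,0,0,0,-0.07,1],[0,0,0,0,0,-0.1,1],[0,0,0,0,0,-0.13,1],[0,0,0,0,0,-0.13,1]]'
python3 - <<'E'
from h import *
m,im=wpic("w12");np.savez("w12.npz",**m)
print(shift((.452,.13,.225)))
E
```

```text
clock: 16.37
tool_pos: [0.6295, 0.1187, 0.2334]
orientation: [-179.4, 0.2, -88.4]
force: [0.9, -0.4, 1.1]
opening: 0.0869
[-0.01608202  0.1759893   0.00410947]
```

View pics/w12.png

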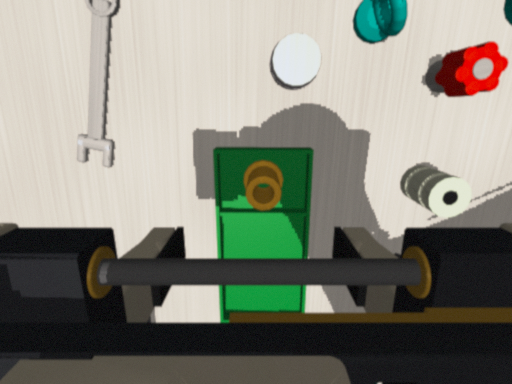

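```bash
python3 -m creep '[[0,0,0,-0.016,0.176,0,1],[0,0,0,-0.016,0.176,0,1],[0,0,0,-0.016,0.176,0,1],[0,0,0,-0.016,0.176,0,1],[0,0,0,-0.016,0.176,0,1],[0,0,0,-0.016,0.176,0,1],[0,0,0,-0.016,0.176,0,1]]'
python3 - <<'E'
from h import *
np.set_printoptions(precision=4,suppress=True)
m,im=wpic("w13");np.savez("w13.npz",**m);print(tool()[0],proj(m,(.452,.119,.06)))
E
```

```text
clock: 17.0
tool_pos: [0.4499, 0.1296, 0.2262]
orientation: [-180.0, 0.0, -88.4]
force: [0.2, 0.2, -0.5]
opening: 0.0874
[0.4507 0.1297 0.2261] [[255.3531 183.3595]]
```

View pics/w13.png

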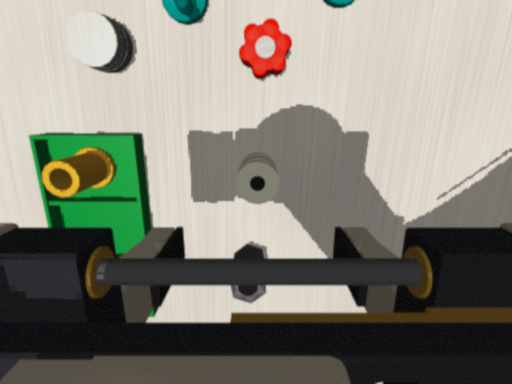

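```bash
python3 -m creep '[[0,0,0,0.011,0,0.02,1],[0,0,0,0.011,0,0.055,1],[0,0,0,0.011,0,0.09,1],[0,0,0,0.011,0,0.12,1],[0,0,0,0.011,0,0.135,1],[0,0,0,0.011,0,0.135,1],[0,0,0,0.011,0,0.135,0],[0,0,0,0.011,0,0.135,0],[0,0,0,0.011,0,0.135,0],[0,0,0,0.011,0,0.135,0],[0,0,0,0.011,0,0.135,0],[0,0,0,0.011,0,0.135,0]]'
python3 -m creep '[[0,0,0,0,0,0,0],[0,0,0,0,0,0,0],[0,0,0,0,0,0,0],[0,0,0,0,0,0,0]]'
python3 - <<'E'
from h import *
print(shift((.625,.19,.21)))
E
```

```text
clock: 18.05
tool_pos: [0.451, 0.1187, 0.092]
orientation: [-179.9, 0.1, -88.5]
force: [1.1, -0.1, -0.9]
opening: 0.0527
clock: 18.38
tool_pos: [0.4507, 0.1185, 0.0915]
orientation: [-180.0, 0.0, -88.5]
force: [-1.6, 0.1, 5.4]
opening: 0.0393
[-0.06691506 -0.1761246  -0.11843461]
```

```bash
python3 -m creep '[[0,0,0,0,0,-0.035,0],[0,0,0,0,0,-0.07,0],[0,0,0,0,0,-0.1,0],[0,0,0,-0.01,-0.03,-0.118,0],[0,0,0,-0.025,-0.07,-0.118,0],[0,0,0,-0.04,-0.11,-0.118,0],[0,0,0,-0.055,-0.145,-0.118,0],[0,0,0,-0.066,-0.176,-0.118,0],[0,0,0,-0.066,-0.176,-0.118,0],[0,0,0,-0.066,-0.176,-0.118,0],[0,0,0,-0.066,-0.176,-0.118,0]]'
python3 - <<'E'
from h import *
m,im=wpic("w14");np.savez("w14.npz",**m);print(tool()[0])
E
```

```text
clock: 19.3
tool_pos: [0.6242, 0.1886, 0.2079]
orientation: [179.9, -0.1, -88.5]
force: [0.0, 0.5, -1.0]
opening: 0.0397
[0.62392152 0.18849845 0.20855023]
```

View pics/w14.png

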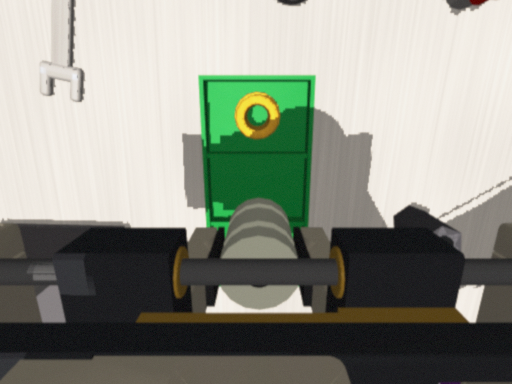

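```bash
python3 -m creep '[[0,0,0,0,0,0.03,0],[0,0,0,0,0,0.06,0],[0,0,0,0,0,0.085,0],[0,0,0,0,0,0.1,0],[0,0,0,0,0,0.11,0],[0,0,0,0,0,0.112,0],[0,0,0,0,0,0.112,0],[0,0,0,0,0,0.112,0],[0,0,0,0,0,0.112,0]]'
```

```text
clock: 20.1
tool_pos: [0.6255, 0.1894, 0.0988]
orientation: [-179.9, 0.1, -88.5]
force: [-0.5, 0.4, -0.6]
opening: 0.0393
```

```bash
python3 -m creep '[[0,0,0,0,0,0.003,0],[0,0,0,0,0,0.003,0],[0,0,0,0,0,0.003,0],[0,0,0,0,0,0.003,1],[0,0,0,0,0,0.003,1],[0,0,0,0,0,0.003,1],[0,0,0,0,0,0.003,1],[0,0,0,0,0,0.003,1],[0,0,0,0,0,-0.03,1],[0,0,0,0,0,-0.07,1],[0,0,0,0,0,-0.1,1],[0,0,0,0,0,-0.13,1]]'
python3 - <<'E'
from h import *
m,im=wpic("w15")
print(shift((.457,.237,.225)))
E
```

```text
clock: 21.1
tool_pos: [0.6249, 0.1889, 0.2289]
orientation: [-180.0, 0.0, -88.5]
force: [0.5, 0.7, -0.6]
opening: 0.0866
[-0.05191173  0.1690167   0.00955426]
```

View pics/w15.png

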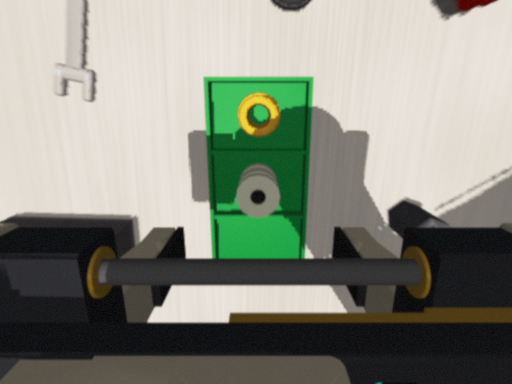

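```bash
python3 -m creep '[[0,0,-0.183,-0.052,0.169,0,1],[0,0,-0.183,-0.052,0.169,0,1],[0,0,-0.183,-0.052,0.169,0,1],[0,0,-0.183,-0.052,0.169,0,1],[0,0,-0.183,-0.052,0.169,0,1],[0,0,-0.183,-0.052,0.169,0,1],[0,0,-0.183,-0.052,0.169,0,1]]'
python3 - <<'E'
from h import *
np.set_printoptions(precision=4,suppress=True)
m,im=wpic("w16");np.savez("w16.npz",**m)
cv2.imwrite("pics/w16c.png",cv2.resize(im[120:240,190:330],None,fx=4.5,fy=4.5,interpolation=2))
E
```

```text
clock: 21.73
tool_pos: [0.4543, 0.237, 0.2276]
orientation: [-179.9, 0.0, -77.9]
force: [0.4, -0.3, 0.1]
opening: 0.0875
```

View pics/w16c.png

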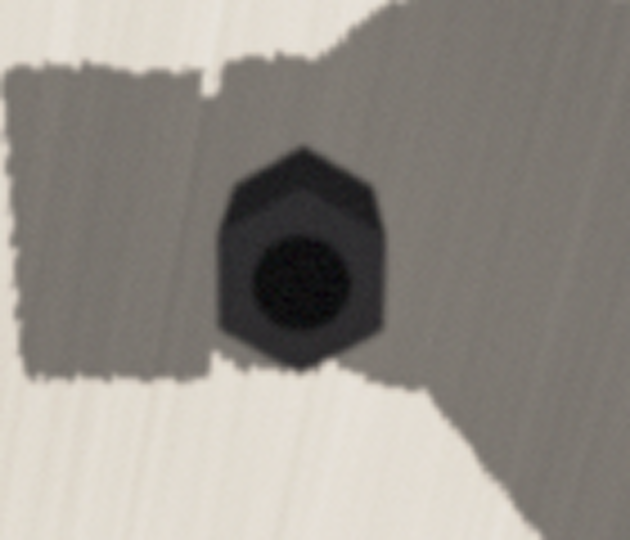

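```bash
python3 - <<'E'
from h import *
m=dict(np.load("w16.npz"));c=cast(m,(256.9,182.7),.06);print(c,shift(c),tool()[0])
E
```

```text
[0.45683628 0.22668057 0.06      ] [0.01042569 0.00035387 0.16740522] [0.45490164 0.23687816 0.22740847]
```

```bash
python3 -m creep '[[0,0,0,0.01,0,0.02,1],[0,0,0,0.01,0,0.055,1],[0,0,0,0.01,0,0.09,1],[0,0,0,0.01,0,0.12,1],[0,0,0,0.01,0,0.136,1],[0,0,0,0.01,0,0.136,1],[0,0,0,0.01,0,0.136,0],[0,0,0,0.01,0,0.136,0],[0,0,0,0.01,0,0.136,0],[0,0,0,0.01,0,0.136,0],[0,0,0,0.01,0,0.136,0],[0,0,0,0.01,0,0.136,0]]'
python3 -m creep '[[0,0,0,0,0,0,0],[0,0,0,0,0,0,0],[0,0,0,0,0,0,0],[0,0,0,0,0,0,0],[0,0,0,0,0,0,0]]'
python3 - <<'E'
from h import *
print(shift((.623,.26,.21)))
E
```

```text
clock: 22.78
tool_pos: [0.4569, 0.227, 0.092]
orientation: [-179.9, 0.1, -78.0]
force: [-0.1, -0.5, 0.5]
opening: 0.0539
clock: 23.2
tool_pos: [0.4568, 0.227, 0.0914]
orientation: [-180.0, 0.0, -78.0]
force: [-0.3, 0.9, 3.5]
opening: 0.034
[ 0.00224083 -0.16944007 -0.118495  ]
```

```bash
python3 -m creep '[[0,0,0,0,0,-0.035,0],[0,0,0,0,0,-0.07,0],[0,0,0,0,0,-0.1,0],[0,0,0.183,0,-0.03,-0.118,0],[0,0,0.183,0,-0.07,-0.118,0],[0,0,0.183,0.001,-0.11,-0.118,0],[0,0,0.183,0.002,-0.145,-0.118,0],[0,0,0.183,0.002,-0.169,-0.118,0],[0,0,0.183,0.002,-0.169,-0.118,0],[0,0,0.183,0.002,-0.169,-0.118,0],[0,0,0.183,0.002,-0.169,-0.118,0]]'
python3 - <<'E'
from h import *
m,im=wpic("w17");np.savez("w17.npz",**m);print(tool()[0])
E
```

```text
clock: 24.12
tool_pos: [0.6215, 0.2593, 0.2077]
orientation: [179.8, -0.1, -88.5]
force: [-0.3, -0.9, -2.2]
opening: 0.0337
[0.6212971  0.25946003 0.20831723]
```

View pics/w17.png

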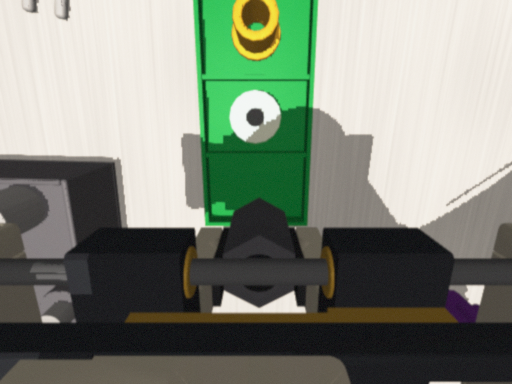

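```bash
python3 - <<'E'
from h import *
S=ctrl.camera_model("scene");D=ctrl.camera_model("side");m=dict(np.load("w17.npz"))
# rim corner nearest robot, seen in scene/side/wrist
for z in (.05,.07,.09): print(z,cast(S,(312,285),z)[:2],cast(D,(293,105),z)[:2],cast(m,(70,180),z)[:2],cast(m,(116,160),z)[:2])
E
```

```text
0.05 [0.7670162  0.25181164] [0.75865832 0.40080322] [0.78499333 0.24750178] [0.74298708 0.22878986]
0.07 [0.77685565 0.25201103] [0.74495967 0.36942947] [0.77204981 0.24241333] [0.73339465 0.22519417]
0.09 [0.78669511 0.25221042] [0.73126103 0.33805571] [0.7591063  0.23732487] [0.72380222 0.22159848]
```

```bash
python3 -m creep '[[0,0,0,0,0,0.03,0],[0,0,0,0,0,0.06,0],[0,0,0,0,0,0.085,0],[0,0,0,0,0,0.1,0],[0,0,0,0,0,0.11,0],[0,0,0,0,0,0.112,0],[0,0,0,0,0,0.112,0],[0,0,0,0,0,0.112,0],[0,0,0,0,0,0.112,0]]'
```

```text
clock: 24.92
tool_pos: [0.623, 0.2604, 0.0988]
orientation: [-179.9, 0.1, -88.5]
force: [1.2, -0.1, -2.7]
opening: 0.0339
```

```bash
python3 -m creep '[[0,0,0,0,0,0.003,0],[0,0,0,0,0,0.003,0],[0,0,0,0,0,0.003,0],[0,0,0,0,0,0.003,1],[0,0,0,0,0,0.003,1],[0,0,0,0,0,0.003,1],[0,0,0,0,0,0.003,1],[0,0,0,0,0,0.003,1],[0,0,0,0,0,-0.03,1],[0,0,0,0,0,-0.07,1],[0,0,0,0,0,-0.1,1],[0,0,0,0,0,-0.13,1]]'
python3 -m creep '[[0,0,0,-0.04,0.03,-0.02,1],[0,0,0,-0.08,0.06,-0.03,1],[0,0,0,-0.12,0.09,-0.04,1],[0,0,0,-0.16,0.12,-0.04,1],[0,0,0,-0.16,0.12,-0.04,1],[0,0,0,-0.16,0.12,-0.04,1],[0,0,0,-0.16,0.12,-0.04,1]]'
python3 - <<'E'
from h import *
for n in("scene","side","wrist"): im=ctrl.snapshot(n);cv2.imwrite(f"pics/f{n}.png",im)
a=cv2.imread("pics/fside.png")[95:355,145:385];cv2.imwrite("pics/fsc.png",cv2.resize(a,None,fx=2.3,fy=2.3,interpolation=2))
a=cv2.imread("pics/fscene.png")[135:275,130:430];cv2.imwrite("pics/fcc.png",cv2.resize(a,None,fx=2.66,fy=2.66,interpolation=2))
E
```

```text
clock: 25.92
tool_pos: [0.6224, 0.2598, 0.2291]
orientation: [-180.0, 0.0, -88.5]
force: [0.2, 1.0, -0.5]
opening: 0.0854
clock: 26.5
tool_pos: [0.4968, 0.4185, 0.2673]
orientation: [-180.0, 0.0, -88.3]
force: [0.4, -0.5, -0.4]
opening: 0.0876
```

View pics/fsc.png

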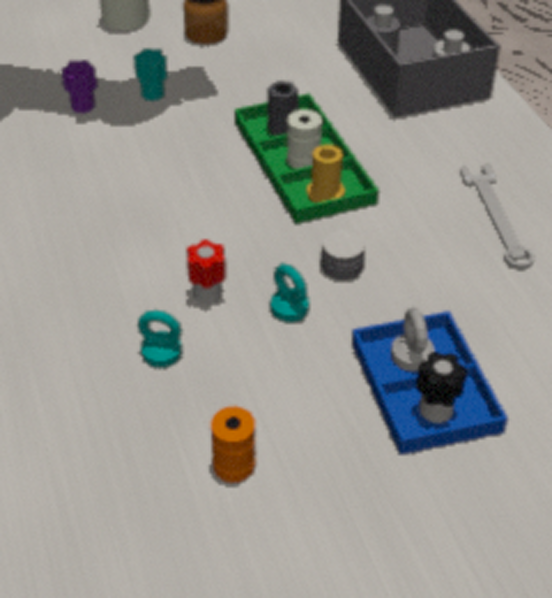

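View pics/fcc.png

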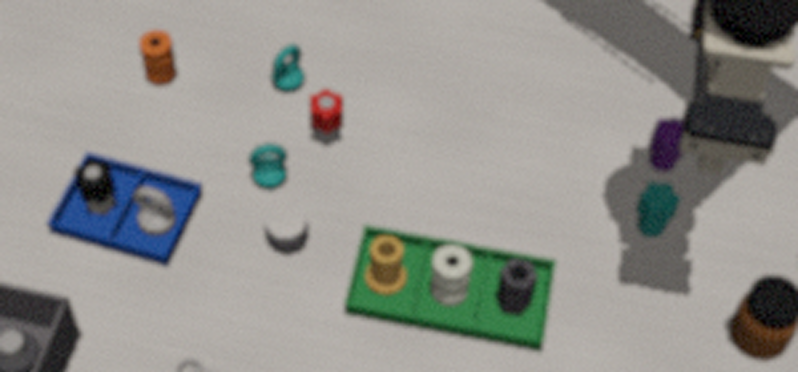

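View pics/fwrist.png

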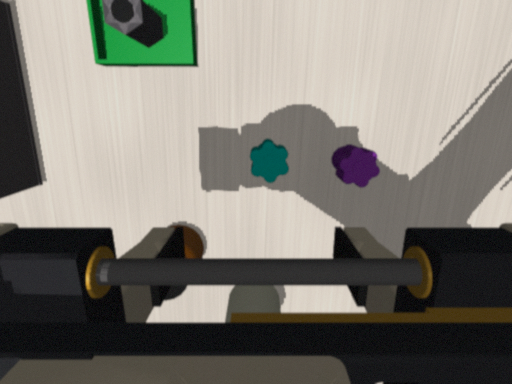

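```bash
python3 - <<'E'
from plant import ctrl
o=ctrl.get_obs();print(o["clock"],o["force"],abs(o["qvel"]).max());print(ctrl.close_job())
E
```

```text
26.65 [0.1206181  0.26895598 0.07238233] 0.9495476689976831
the job is handed in; nothing more can be done
None
```

Both kits are made up and the job is handed in, at 26.7 s on the robot's clock.

- **Blue box:** the black knob is in the −y cell and the lifting eye in the +y cell.
- **Green box:** the brass bushing, white roller and hex nut each have their own cell, in that order from −y to +y.

In the last scene and side pictures all five parts stand upright, one to a cell. The red knob, orange roller and the purple and turquoise look-alikes are at the same pixels as in the first pictures. The gripper was open and clear of everything, and the force on the tool was under 0.5 N.

No check failed. One measurement disagreed slightly: the first estimates of positions differed by 2–9 mm between cameras (more for the lifting eye's foot). I measured each part again with the wrist camera before gripping it.

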